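Hook the mushroom tray out from under the shelf and lock it with its stay

ROBOT

A 6-joint arm with a two-finger parallel gripper is mounted at the origin on the work surface. World frame = base frame: x ahead of the robot, y to its left, z up, the work surface at z = 0. Lengths are in mm, angles in rad, forces in N, time in s.
With the tool pointing down it reaches from about 400 to 925 mm from the base axis. Payload 12.5 kg.
Tool frame: the origin (TCP) lies at the centre of the arm's flange, where the gripper is bolted on; the fingertips stand 190 mm ahead of it and the grasp point (between the pads) lies env.grip_point_offset ahead of it (env.grip_point_offset is the distance from the TCP to the grasp point, in mm); z points along the fingers, x is the direction in which the jaws open and shut, and the axes are right-handed (so a half turn about z gives the same grasp; the last joint's range is limited). The gripper opens to 95 mm and grips with 3 to 60 N. Pads are 20 mm wide; open, the fingers measure 119 mm over their backs; the gripper's body (75 mm by 180 mm) begins 59 mm behind the grasp point.
Start: joints at [1.236, 0.491, 1.559, -0, 1.092, -0.106], TCP at [141.731, 608.718, 404.761] pointing down, gripper open.
Joint ranges: [-3.1, 3.1], [-0.84, 2.19], [0.05, 2.79], [-1.13, 4.28], [0.06, 2.93], [-2.69, 2.69]. Speed limits (rad/s): [2.22, 2.22, 2.79, 3.14, 3.14, 3.14].

INTERFACE

Orientations are given as [roll, pitch, yaw] about the fixed x, y, z axes, in that order (R = Rz(yaw) Ry(pitch) Rx(roll)).
In Python, from cell import state, read_camera, camera_model, job_done, env gives the robot as it stands.
- The arm moves only by the tool arm_command, never from a script. Its argument "steps" is a list of rows, each a list of 6 numbers: the shift along the tool's x, y, z in cm, then the turn, a rotation vector about the tool's x, y, z in degrees. In form: [[dx, dy, dz, rx, ry, rz], ...]. A call has 1 to 12 rows; each row is the pose to reach, as a shift and turn from the pose commanded when the call began, along the tool's axes at that moment; what a row does not reach only later rows make up. A row lasts 1/12 s, in which the tool goes at most 41.7 mm and 7.16 degrees, less where a joint would pass 70% of its speed; a pose out of reach is approached as far as the arm can. A call with a gripper value outside its range is refused whole. "jaw" is the finger opening in cm, from 0 to 9.51, set as the call begins (left out, the last holds). The fingers move at their own pace and stop on an object; the grip force is fixed at half the most. Time passes only in rows, so rows that repeat a pose let the fingers close. It gives the time, the measured TCP pose, the force and the opening at its end, in the units of the state.
- state(): the state, without advancing time (a new reading comes with each control period).
- read_camera(name): name is "scene" or "top" or "wrist"; returns the picture (420x560x3 uint8, red, green, blue); there is no depth.
- camera_model(name): a dict with "K" (3x3 intrinsics, pixels), "xyz" and "rotation" of the camera in the world. Camera axes: x right, y up, looking along -z (the intrinsics and any distortion apply to the point x, -y, -z); pixel columns grow to the right and rows downward; lengths in mm; the calibration is good to about 2 mm. The wrist camera is an equidistant fisheye: a pixel r from the principal point sees the ray r / f radians off the axis. A picture is of the moment at which its call begins: read the wrist's pose just before it. camera_model takes no time and is no camera call; for the wrist camera it gives the pose at the moment of the call.
- job_done(): hands the job in, once; it reports no verdict.
The state is a dict: "t": time; "joints": joint angles; "qvel": joint speeds; "tau": joint torques, N m; "eef_pos": TCP position; "tcp_rot": TCP orientation; "ft_force": force on the tool from outside, world axes, zero at the start; "moment": the same for the moment, N m; "opening": opening from 0.0 (shut) to 1.0 (fully open).
Only numpy, scipy, OpenCV 4.12 (cv2) and the standard library are available. Lean on these libraries where they do the work, as an engineer would, in place of code of your own. Each camera call takes 0.05 s, during which the arm holds its last target. There are 200 camera calls.

TASK

The blue mushroom tray under the low shelf is held in by a yellow stay bar on its pin: lift the stay clear of the pin and leave it up. Then take the orange-handled hooked rod from its green mat, reach it under the shelf edge, catch the hidden eye on the tray's front and, with the hook in the eye (never by hand), pull the tray out to its stops. Finish with the stay swung down so that its end hole sits fully over the pin, the hooked rod lying flat back on its mat, and the pots, jar, can, cup and brush left where they stood.

Things in the scene. Friction and masses are not known exactly. Their poses are not given: they have to be found in the camera images.
- rack: Fixed galvanised rack bay. Origin: on the bench under the middle of the shelf's front edge; x level into the bay (away from the opening), y to the left as you look in, z up. Shelf plate: x 0 to 230 mm, y +-115, underside 92, top 104; its 12 mm front lip spans z 86 to 110. Two rear posts, 250 high, at x = 228.
- guides (a point): Point at rack (-40, 0, 0) mm, on the bench before the shelf, midway between the tray guides: bars 20 mm high on the bench, left one at rack y 91 to 103 (x -60 to 215), right one at y -91 to -155 (x -40 to 215). Shelf posts 20 mm square at rack x 90 to 110, y +-102, stop the tray's rear ears when it is fully out.
- tray: Blue slotted tray of mushroom blocks, 150 long (x), 180 wide, rim 58 high, caps to 75 mm, 0.5 to 0.9 kg, loose, slides along rack x with 1 mm side play; sliding takes 2 to 10 N. Origin: foot of the middle of its front face; axes as the rack's. Starts in, at rack x = 60 mm; fully out (stopped) at x = -30. A bracket 21 to 30 mm high at its right front (y -90 to -155) carries the pin.
- eye (a point): Centre of the eye on the tray's front, hidden under the shelf at the start: a dark steel ring of 6 mm wire in an upright plane through the tray's x axis (so its hole runs along tray y), opening 26 mm, 40 mm over all; centre 20 mm in front of the tray's front face, in the middle (tray y = 0), 45 mm above the bench.
- pin (a point): The steel pin on the tray's right bracket, at tray x = 11, y = -140 mm, visible from above. The point is on its axis 61 mm above the bench, the mid-thickness of the stay when down. Pin 10 mm diameter with a round top at 79 mm; below 57 mm it is a 24 mm collar.
- stay (a joint): Hinge angle of the yellow stay bar: 0 = down, level, over the pin; grows as the bar's free end rises; limit 1.2 rad; at 0.4 the bar is clear of the pin. A stiff hinge: the bar stays where it is left; moving its end takes about 1 to 3 N. Bar 210 long, 28 wide, 6 thick, running from the hinge along rack -x, with two 17 mm holes. The hinge axis runs along rack y through rack x = 135, z = 61 mm (bar centred on rack y = -140).
- stay_tab (a point): Middle of the red upright grip tab at the stay's free end, 187 mm from the hinge. Tab 22 (along the bar) by 16 (across) and 41 mm tall from the bar's top; the point is 23 mm above the bar's mid-thickness (so 84 mm above the bench when down; tab top 105, bar top 64).
- near_hole (a point): Centre of the stay's hole 64 mm from the hinge; it is over the pin at the start.
- end_hole (a point): Centre of the stay's end hole, 154 mm from the hinge; it comes down over the pin when the tray is fully out.
- hook: Hooked rod, 0.15 kg, lying flat. Origin: underside of the handle's middle; x along the rod to the hook, y to the side the prong points to, z up. Orange square handle 100 long, 24 wide, 24 high; then an 8 mm steel shaft along x, axis 12 mm above the underside, to x = 120, where it bends square and runs along +y to y = 44 mm. Balances about 30 mm ahead of the origin.
- hook_tip (a point): Point on the hook's sideways prong, 14 mm short of its end: hook frame (120, 30, 12) mm.
- hook_bend (a point): The bend where shaft and prong meet: hook frame (120, 0, 12) mm.
- mat: Green flat mat fixed on the bench, 230 (x) by 130 (y) by 3 mm. Origin: middle of its underside.
- pot_a: White pot with mushrooms standing on the shelf, 82 across, 85 high, mushrooms to 130 mm. Origin: middle of its foot. Bystander.
- pot_b: A like pot, also on the shelf. Bystander.
- pot_c: A like pot on the bench. Bystander.
- jar: Amber jar, 70 across, 110 high, on the bench; origin middle of its foot. Bystander.
- can: Can with green band, 66 across, 120 high, on the bench; origin middle of its foot. Bystander.
- cup: Yellow cup, 68 across, 75 high, standing to the left of the tray's left guide; origin middle of its foot. Bystander.
- brush: Hand brush, 180 long, lying on the bench to the right near the robot. Bystander.
Things that resemble listed ones, but are neither listed nor needed, are in the scene too. Of the things shaped like the hook, the orange one is meant.

How it is judged (in metres and radians):
On the way, in this order (a step that is already met when the one before it is completed fails the run):
1. the stay is lifted clear of the pin (over 0.4 rad) with the tray still in (value of joint stay above 0.4 rad and x of tray in the frame of rack above 0.05 m), for 0.2 s.
2. the hook's prong is in the eye with the tray still in (within 12 mm of its start) (distance between hook_tip and eye below 0.024 m and ((y of hook_bend in the frame of tray below -0.006 m and y of hook_tip in the frame of tray above -0.006 m) or (y of hook_bend in the frame of tray above 0.006 m and y of hook_tip in the frame of tray below 0.006 m)) and x of tray in the frame of rack above 0.048 m), for 0.1 s.
3. the tray is out to its stops with the hook still in the eye (x of tray in the frame of rack below -0.025 m and distance between hook_tip and eye below 0.032 m), for 0.1 s.
At the end, for the whole second after the job is handed in: The tray is out to its stops (front face 24 to 36 mm in front of the shelf edge), the stay is down (within 0.035 rad of level) with its end hole over the pin (axes within 8 mm), the hooked rod lies flat with the middle of its handle over the mat, and tray and rod are at rest (x of tray in the frame of rack between -0.036 and -0.024 m and horizontal distance between pin and end_hole below 0.008 m and value of joint stay below 0.035 rad and x of hook in the frame of mat between -0.115 and 0.115 m and y of hook in the frame of mat between -0.065 and 0.065 m and z of hook in the frame of mat below 0.012 m and angle between hook's own z axis and vertical below 0.15 rad and linear speed of each of hook, tray below 0.02 m/s); the robot touches nothing.
It fails at once if the tray is touched with the robot (over 2 N) while it is less than 80 mm out (x of tray in the frame of rack above -0.02 m and contact force between any of the fingers, the arm and tray above 2 N).
It fails at once if the tray moves out more than 30 mm with the hook not in the eye, before it is at its stops (x of tray in the frame of rack between -0.02 and 0.03 m and distance between hook_tip and eye above 0.04 m).
It fails at once if a bystander is moved by more than 40 mm (distance of any of pot_a, pot_b, pot_c, jar, can, cup, brush from where it was at the start of the episode above 0.04 m).
It fails at once if a pot, jar, can or cup is tipped by more than 0.5 rad (angle between any of pot_a, pot_b, pot_c, jar, can, cup's own z axis and vertical above 0.5 rad).
It also fails if it takes over 72 s, if anything falls off the work surface, if the arm or the gripper's body presses on something with over 40 N, if the wrist force passes 120 N, or if a joint passes its speed limit or range.

## Working session

There is one attempt and no reset: what is moved stays moved. The work goes in short steps, Python scripts to look and compute and a tool call to move; the robot and the scene stay as the last step left them, time stands still between calls to the robot, and variables do not carry over. Pictures are saved under pics/ and viewed, about 8 in all and at most 12, crops included, and the job is handed in when it is done.

Besides the shell and the picture viewer there is one more tool, called after "Emit:" as name(argument=value, ...), one argument or row to a line, values as JSON. arm_command: Moves the arm, as the interface text tells. Its arguments: {"type":"object","properties":{"steps":{"type":"array"},"jaw":{"type":"number"}},"required":["steps"]}

```bash
mkdir -p pics; ls; python3 - <<'E'
from cell import *
import cv2,numpy as np
print(state(), env.grip_point_offset)
for n in ["top","scene"]:
    im=read_camera(n); cv2.imwrite(f"pics/{n}0.png",im[:,:,::-1]); m=camera_model(n);print(n,m)
print(camera_model("wrist"))
E
```

```text
pics
{'t': 0.0, 'joints': array([ 1.23642033e+00,  4.91557859e-01,  1.55945799e+00, -3.56436710e-06,
        1.09171539e+00, -1.05593551e-01]), 'qvel': array([-2.83604330e-03,  1.19425786e-03,  6.93419861e-04,  1.94185718e-03,
       -5.74842390e-07,  2.82595863e-03]), 'tau': array([ 1.09577456e-05, -6.12644291e+01, -2.58168054e+01,  6.92742504e-02,
        4.83084284e-02, -6.82182963e-05]), 'eef_pos': array([141.70680943, 608.68513597, 404.15974658]), 'tcp_rot': array([-3.14147579e+00,  1.13258043e-03,  1.34201560e+00]), 'ft_force': array([ 0.02243216,  0.53774788, -0.16938186]), 'moment': array([ 0.00682875, -0.01450619, -0.00250187]), 'opening': 0.9949597043226466} 171.3
top {'K': array([[469.4461041 ,   0.        , 282.98660844],
       [  0.        , 469.4461041 , 213.75221305],
       [  0.        ,   0.        ,   1.        ]]), 'xyz': array([ 430.79253374,   32.14254813, 1243.34174301]), 'rotation': array([ 5.07041862e-02,  1.19030694e-03, -1.58217594e+00])}
scene {'K': array([[469.12369033,   0.        , 279.73755926],
       [  0.        , 469.12369033, 211.06439265],
       [  0.        ,   0.        ,   1.        ]]), 'xyz': array([1083.22335081,  525.35639545,  942.19300587]), 'rotation': array([0.73444576, 0.01231399, 2.27460658])}
{'K': array([[325.1922621 ,   0.        , 276.97868314],
       [  0.        , 325.1922621 , 214.27415923],
       [  0.        ,   0.        ,   1.        ]]), 'xyz': array([ 65.17075831, 626.21412863, 384.33340537]), 'rotation': array([-0.28808433,  0.00193294,  1.34111836])}
```

View pics/top0.png

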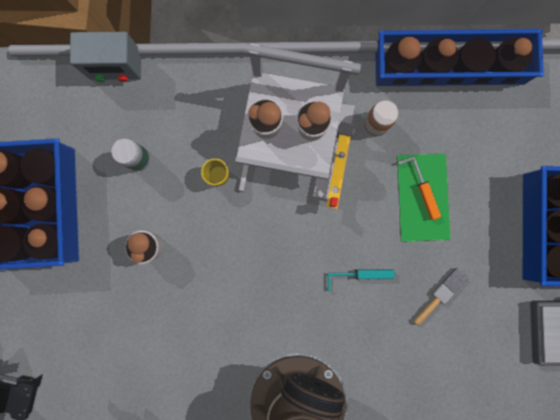

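View pics/scene0.png

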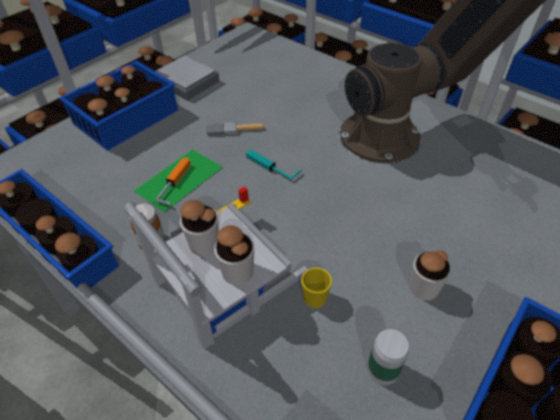

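Top view: the wanted hook is the orange one at (430,200) with its shaft running up to a prong at (400,163) pointing left. The look-alike is the teal rod at (370,274). The yellow bar has its red tab at (333,202), and the yellow cup at (215,172) could be confused with it by colour. The shelf front edge runs from (237,160) to (328,175).

```bash
cat > h.py <<'E'
import numpy as np, cv2
from cell import *
from scipy.spatial.transform import Rotation as R
def ray(m,uv,fish=False):
    K=np.array(m["K"]);x=(uv[0]-K[0,2])/K[0,0];y=(uv[1]-K[1,2])/K[1,1]
    if fish:
        r=np.hypot(x,y); s=np.sin(r)/max(r,1e-9); d=np.array([x*s,-y*s,-np.cos(r)])
    else: d=np.array([x,-y,-1.])
    return np.array(m["xyz"]),R.from_euler("xyz",m["rotation"]).apply(d)
def onz(m,uv,z,fish=False):
    o,d=ray(m,uv,fish); return o+d*(z-o[2])/d[2]
def proj(m,p,fish=False):
    c=R.from_euler("xyz",m["rotation"]).inv().apply(np.array(p)-m["xyz"]);K=np.array(m["K"])
    c=np.array([c[0],-c[1],-c[2]])
    if fish:
        h=np.hypot(c[0],c[1]);t=np.arctan2(h,c[2]);q=c[:2]/h*t
    else: q=c[:2]/c[2]
    return q*K[0,0]+K[:2,2]
def tri(m1,u1,m2,u2):
    a,d=ray(m1,u1);b,e=ray(m2,u2)
    s,t=np.linalg.lstsq(np.c_[d,-e],b-a,rcond=None)[0]
    return (a+d*s+b+e*t)/2,np.linalg.norm(a+d*s-b-e*t)
def mask(im,h0,h1,s=120,v=60):
    return cv2.inRange(cv2.cvtColor(im,cv2.COLOR_RGB2HSV),(h0,s,v),(h1,255,255))
def rects(mk,amin=30):
    c,_=cv2.findContours(mk,cv2.RETR_EXTERNAL,cv2.CHAIN_APPROX_NONE)
    return [(cv2.contourArea(k),cv2.minAreaRect(k)) for k in c if cv2.contourArea(k)>amin]
def st():
    s=state();Rt=R.from_euler("xyz",s["tcp_rot"]);return s,Rt,s["eef_pos"]+Rt.apply([0,0,env.grip_point_offset])
E
python3 - <<'E'
from h import *
im=cv2.imread("pics/top0.png")[:,:,::-1].copy();m=camera_model("top")
for n,a,s in [("orange",(6,14),200),("yellow",(22,32),150),("red",(0,3),200),("green",(50,70),150)]:
    for ar,r in rects(mask(im,*a,s=s),20): print(n,ar,r)
z=cv2.resize(im[60:250,220:470],None,fx=3.2,fy=3.2,interpolation=cv2.INTER_CUBIC)
cv2.imwrite("pics/crop.png",z[:,:,::-1])
E
```

```text
orange 240.0 ((429.7773742675781, 200.7627716064453), (35.455841064453125, 7.945526123046875), 70.01689910888672)
yellow 21.0 ((333.94512939453125, 194.99392700195312), (9.82840633392334, 7.067617893218994), 6.34019136428833)
yellow 512.0 ((214.5, 171.5), (25.0, 25.0), 90.0)
yellow 228.0 ((338.07513427734375, 171.5115509033203), (9.883718490600586, 32.76832580566406), 8.746161460876465)
yellow 125.5 ((342.6470947265625, 144.4117889404297), (9.701424598693848, 17.46256446838379), 14.03624439239502)
green 2929.0 ((423.21630859375, 197.18455505371094), (84.58235931396484, 47.18779373168945), 87.20729064941406)
```

View pics/crop.png

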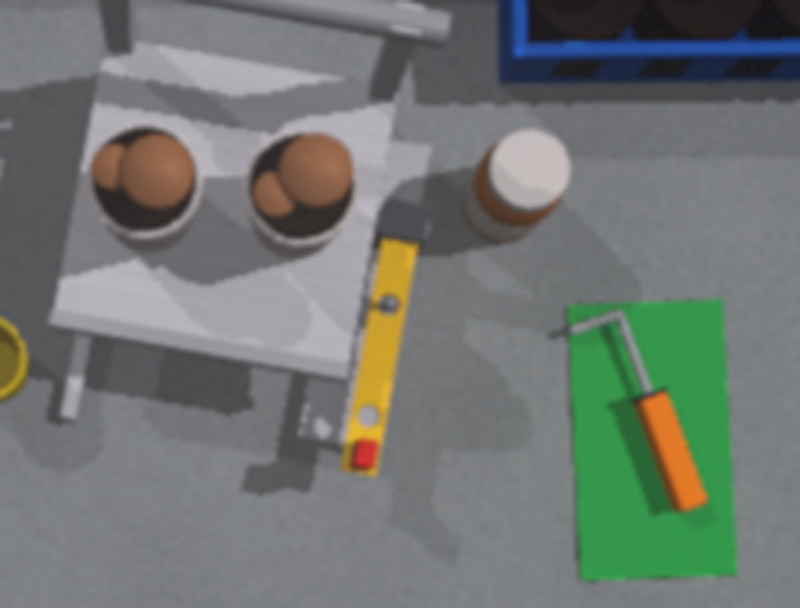

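The close crop confirms the orange hook. Its handle runs from (693,505) to (652,395), the bend is at (620,315) and the prong end at (552,334). The stay's end hole is at (368,416), the pin in the near hole at (389,302), the tab at (365,455) and the shelf lip corners at (50,322) and (350,374).

```bash
python3 - <<'E'
from h import *
m=camera_model("top");P=lambda u,v,z:onz(m,(220+(u+.5)/3.2-.5,60+(v+.5)/3.2-.5),z)
obs=[(368,416,64,-19,-140),(389,302,79,71,-140),(365,455,105,-52,-140),(50,324,104,0,115),(350,376,104,0,-115)]
W=np.array([P(*o[:3])[:2] for o in obs]);L=np.array([o[3:] for o in obs],float)
a,b=W-W.mean(0),L-L.mean(0)
yaw=np.arctan2((b[:,0]*a[:,1]-b[:,1]*a[:,0]).sum(),(a*b).sum())
Rz=R.from_euler("z",yaw).as_matrix()[:2,:2];o=W.mean(0)-Rz@L.mean(0)
print("rack",o,yaw,"res",(W-(L@Rz.T+o)).round(1).tolist())
for n,p in dict(pin=(71,-140),tab=(-52,-140),eye=(40,0),endhole=(-19,-140)).items(): print(n,Rz@p+o)
for n,q in dict(hb=(693,505,27),hf=(652,395,27),bend=(620,315,15),prong=(552,334,15)).items(): print(n,P(*q))
for n,q in dict(mat=(423.2,197.2,3),cup=(214.5,171.5,75)).items(): print(n,onz(m,q[:2],q[2]))
print("jar",P(530,170,110),"potb",P(302,190,189))
E
```

```text
rack [596.57641953  35.17970141] -0.1990766157715915 res [[-0.3, 0.2], [-0.8, 1.7], [-1.8, 1.0], [-0.0, 0.1], [2.9, -2.9]]
pin [ 638.48714415 -116.09650677]
tab [517.91644236 -91.77150178]
eye [635.78640385  27.26913068]
endhole [550.26467942 -98.29772263]
hb [ 478.34127393 -364.20044502   27.        ]
hf [ 568.22397399 -333.37592338   27.        ]
bend [ 636.04463605 -312.39976068   15.        ]
prong [ 620.94561155 -256.06208059   15.        ]
mat [ 533.4062026  -339.04570818    3.        ]
cup [597.97905881 203.12163668  75.        ]
jar [ 732.46865376 -219.89980966  110.        ] potb [698.96173268 -40.18919991 189.        ]
```

```bash
cat >> h.py <<'E'
O=np.array([596.6,35.2]);YAW=-0.199
def rk(x,y,z):
    c,s=np.cos(YAW),np.sin(YAW);return np.array([O[0]+c*x-s*y,O[1]+s*x+c*y,z])
def inrk(p):
    c,s=np.cos(YAW),np.sin(YAW);d=np.array(p[:2])-O;return np.r_[c*d[0]+s*d[1],-s*d[0]+c*d[1],p[2]]
def go(p,yaw,Rw=None):
    "move row for grasp point p; tool down with yaw, optional world turn Rw"
    s,Rt,g=st();Rg=R.from_euler("xyz",[np.pi,0,yaw])
    if Rw is not None:Rg=Rw*Rg
    tcp=np.array(p)-Rg.apply([0,0,env.grip_point_offset])
    print("row",np.r_[Rt.inv().apply(tcp-s["eef_pos"])/10,np.degrees((Rt.inv()*Rg).as_rotvec())].round(2).tolist())
YR=np.pi/2+YAW
E
python3 -c "
from h import *
print(st()[2])
go((420,200,233),YR);go(rk(-55,-140,160),YR)"
```

```text
[141.67034842 608.54450304 232.9304269 ]
row [-33.49, 36.37, 0.02, -0.01, 0.05, -1.71]
row [-59.69, 52.23, 7.34, -0.01, 0.05, -1.71]
```

Emit:
arm_command(
  steps=[
    [-33.5,36.4,0,0,0,-1.7],
    [-33.5,36.4,0,0,0,-1.7],
    [-33.5,36.4,0,0,0,-1.7],
    [-33.5,36.4,0,0,0,-1.7],
    [-33.5,36.4,0,0,0,-1.7],
    [-33.5,36.4,0,0,0,-1.7],
    [-33.5,36.4,0,0,0,-1.7],
    [-33.5,36.4,0,0,0,-1.7],
    [-33.5,36.4,0,0,0,-1.7],
    [-33.5,36.4,0,0,0,-1.7],
    [-33.5,36.4,0,0,0,-1.7],
    [-33.5,36.4,0,0,0,-1.7],
  ],
  jaw=5,
)

```text
t: 1.1
eef_pos: [421.2, 197.7, 404.7]
tcp_rot: [3.142, 0.0, 1.371]
ft_force: [0.9, -0.0, -0.3]
opening: 0.527
```

```bash
python3 -c "
from h import *
print(st()[2],state()['t'])
go(rk(-55,-140,160),YR)"
```

```text
[421.15459477 197.67157551 233.41524181] 1.1
row [-26.45, 14.93, 7.34, 0.0, 0.0, -0.03]
```

Emit:
arm_command(
  steps=[
    [-26.4,14.9,3,0,0,0],
    [-26.4,14.9,4,0,0,0],
    [-26.4,14.9,5,0,0,0],
    [-26.4,14.9,6,0,0,0],
    [-26.4,14.9,7.3,0,0,0],
    [-26.4,14.9,7.3,0,0,0],
    [-26.4,14.9,7.3,0,0,0],
    [-26.4,14.9,7.3,0,0,0],
    [-26.4,14.9,7.3,0,0,0],
    [-26.4,14.9,7.3,0,0,0],
    [-26.4,14.9,7.3,0,0,0],
  ],
)

```text
t: 2.02
eef_pos: [513.8, -87.8, 331.8]
tcp_rot: [-3.141, -0.0, 1.372]
ft_force: [-0.6, -0.0, -0.6]
opening: 0.527
```

```bash
python3 - <<'E'
from h import *
m=camera_model("wrist");im=read_camera("wrist");cv2.imwrite("pics/w1.png",im[:,:,::-1])
print(st()[2],inrk(st()[2]))
for ar,r in rects(mask(im,0,4,s=180)|mask(im,176,180,s=180),40): print("red",ar,r,onz(m,r[0],105,True),inrk(onz(m,r[0],105,True)))
print("expected tab top px",proj(m,rk(-52,-140,105),True))
E
```

```text
[513.80433483 -87.332239   160.73634915] [ -56.93837659 -136.48184142  160.73634915]
red 517.0 ((271.5, 244.0), (19.0, 30.0), 0.0) [516.73268066 -92.7271381  105.        ] [ -53.00130927 -141.19136864  105.        ]
expected tab top px [273.24890959 245.3563442 ]
```

View pics/w1.png

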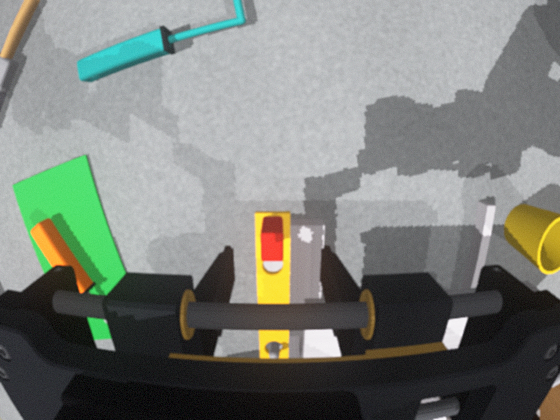

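The wrist view shows the red tab at (272,240) between the open fingers, about 1 mm from the rack estimate, so I can descend.

```bash
python3 -c "
from h import *
go(rk(-52,-141,120),YR);go(rk(-52,-141,89),YR)"
```

```text
row [-0.45, 0.49, 4.07, -0.0, -0.01, 0.04]
row [-0.45, 0.49, 7.17, -0.0, -0.01, 0.04]
```

Emit:
arm_command(
  steps=[
    [-0.45,0.5,3,0,0,0],
    [-0.45,0.5,5,0,0,0],
    [-0.45,0.5,6.5,0,0,0],
    [-0.45,0.5,7.2,0,0,0],
    [-0.45,0.5,7.2,0,0,0],
  ],
)

```text
t: 2.48
eef_pos: [517.9, -92.7, 259.0]
tcp_rot: [-3.14, -0.0, 1.373]
ft_force: [0.6, -0.3, 0.7]
opening: 0.528
```

Emit:
arm_command(
  steps=[
    [0,0,0,0,0,0],
    [0,0,0,0,0,0],
    [0,0,0,0,0,0],
    [0,0,0,0,0,0],
    [0,0,0,0,0,0],
  ],
  jaw=0,
)

```text
t: 2.9
eef_pos: [518.1, -93.7, 260.3]
tcp_rot: [3.141, 0.0, 1.372]
ft_force: [-0.1, -0.2, 0.5]
opening: 0.232
```

```bash
python3 -c "
from h import *
g=inrk(st()[2]);print(g)
for a in (.1,.2,.3,.4,.5,.58):
    c,s=np.cos(a),np.sin(a);p=(135-187*c+28*s,-140,61+187*s+28*c);print(a,np.round(p,1));go(rk(*(np.array(p)-[-52,-140,89]+g)),st()[0]['tcp_rot'][2])"
```

```text
[ -51.24547622 -141.90209803   88.99043235]
0.1 [ -48.3 -140.   107.5]
row [0.0, 0.39, -1.85, 0.06, 0.0, 0.0]
0.2 [ -42.7 -140.   125.6]
row [0.0, 0.95, -3.66, 0.06, 0.0, 0.0]
0.3 [ -35.4 -140.   143. ]
row [0.0, 1.69, -5.4, 0.06, 0.0, 0.0]
0.4 [ -26.3 -140.   159.6]
row [0.0, 2.59, -7.06, 0.06, 0.0, 0.0]
0.5 [ -15.7 -140.   175.2]
row [0.0, 3.66, -8.62, 0.06, 0.0, 0.0]
0.58 [  -6.1 -140.   186.9]
row [0.0, 4.62, -9.79, 0.06, 0.0, 0.0]
```

Emit:
arm_command(
  steps=[
    [0,0,0,0,0,0],
    [0,0,0,0,0,0],
    [0,0,0,0,0,0],
  ],
)

```text
t: 3.15
eef_pos: [518.3, -92.8, 260.1]
tcp_rot: [3.141, -0.001, 1.372]
ft_force: [2.0, 11.5, 2.6]
opening: 0.168
```

Emit:
arm_command(
  steps=[
    [0,0.2,-0.9,0,0,0],
    [0,0.4,-1.85,0,0,0],
    [0,0.65,-2.75,0,0,0],
    [0,0.95,-3.65,0,0,0],
    [0,1.3,-4.55,0,0,0],
    [0,1.7,-5.4,0,0,0],
    [0,2.15,-6.25,0,0,0],
    [0,2.6,-7.05,0,0,0],
    [0,3.1,-7.85,0,0,0],
    [0,3.65,-8.6,0,0,0],
    [0,4.6,-9.8,0,0,0],
    [0,4.6,-9.8,0,0,0],
  ],
)

```text
t: 4.15
eef_pos: [564.3, -102.0, 359.0]
tcp_rot: [3.141, -0.002, 1.372]
ft_force: [2.7, 10.4, 0.0]
opening: 0.166
```

Emit:
arm_command(
  steps=[
    [0,0,0,0,0,0],
    [0,0,0,0,0,0],
    [0,0,0,0,0,0],
  ],
)

```text
t: 4.4
eef_pos: [563.5, -101.9, 358.2]
tcp_rot: [3.14, -0.002, 1.372]
ft_force: [3.4, 10.0, 2.7]
opening: 0.169
```

```bash
python3 - <<'E'
from h import *
print(inrk(st()[2]));im=read_camera("scene");cv2.imwrite("pics/s2.png",cv2.resize(im[130:320,120:360],None,fx=3.2,fy=3.2)[:,:,::-1])
E
```

```text
[  -5.04432437 -140.573631    186.94265847]
```

View pics/s2.png

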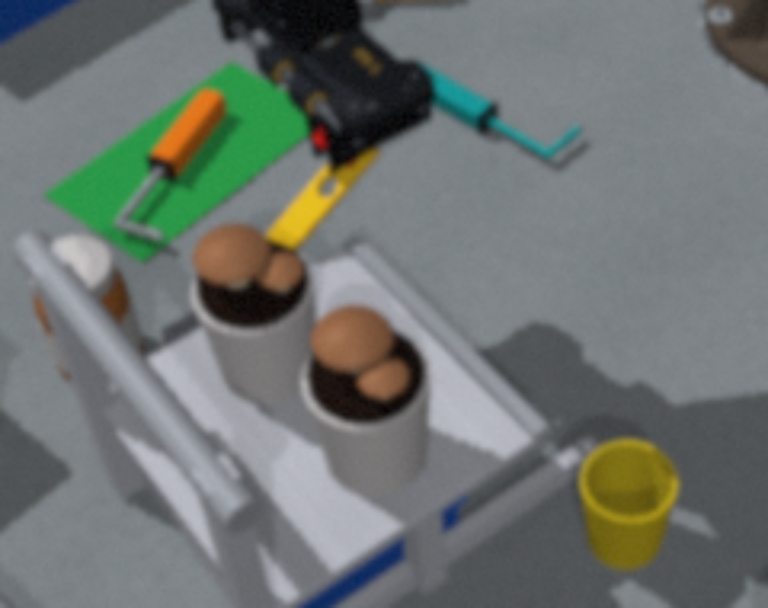

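The scene view shows the bar raised in the jaws, with the tab at (320,140) and the near hole clear of the pin. Next I release it and go above the hook.

Emit:
arm_command(
  steps=[
    [0,0,0,0,0,0],
    [0,0,0,0,0,0],
    [0,0,0,0,0,0],
    [0,0,0,0,0,0],
    [0,0,-4,0,0,0],
    [0,0,-8,0,0,0],
    [0,0,-8,0,0,0],
  ],
  jaw=5,
)

```text
t: 5.03
eef_pos: [563.6, -103.1, 444.4]
tcp_rot: [3.132, 0.001, 1.371]
ft_force: [0.8, -0.1, 0.4]
opening: 0.523
```

```bash
python3 -c "
from h import *
print(st()[2]);go((530,-347,200),np.pi/2+.33)"
```

```text
[ 565.15004418 -103.61747832  273.12876884]
row [-24.56, 1.47, 7.35, 0.52, 0.2, -30.33]
```

Emit:
arm_command(
  steps=[
    [-24.5,1.5,0,0,0,-30],
    [-24.5,1.5,0,0,0,-30],
    [-24.5,1.5,0,0,0,-30],
    [-24.5,1.5,2,0,0,-30],
    [-24.5,1.5,4,0,0,-30],
    [-24.5,1.5,7.3,0,0,-30],
    [-24.5,1.5,7.3,0,0,-30],
    [-24.5,1.5,7.3,0,0,-30],
    [-24.5,1.5,7.3,0,0,-30],
  ],
)

```text
t: 5.78
eef_pos: [529.0, -347.0, 363.4]
tcp_rot: [-3.14, -0.002, 1.893]
ft_force: [1.0, 0.1, -0.2]
opening: 0.526
```

```bash
python3 - <<'E'
from h import *
m=camera_model("wrist");im=read_camera("wrist");cv2.imwrite("pics/w2.png",im[:,:,::-1])
print(st()[2],st()[0]['tcp_rot'])
mk=mask(im,4,15,s=180)
for ar,r in rects(mk,200):
    b=cv2.boxPoints(r);print("orange",ar,r);print(np.array([onz(m,p,27,True) for p in b]).round(1))
mt=camera_model("top");it=read_camera("top")
for ar,r in rects(mask(it,0,3,s=200)|mask(it,176,180,s=180),8): print("red top",ar,r)
E
```

```text
[ 529.36822788 -345.9646625   193.44769824] [-3.14149512e+00 -5.46287025e-04  1.89443362e+00]
```

View pics/w2.png

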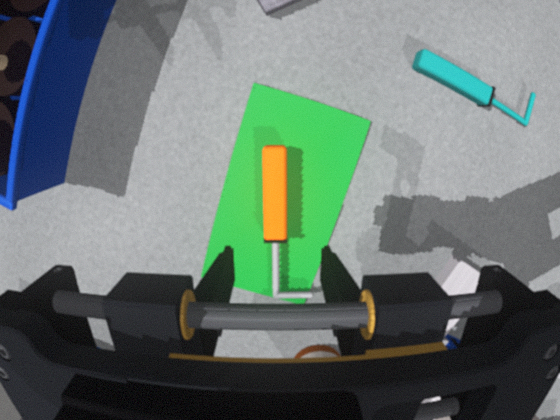

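The wrist view shows the orange handle from (274,147) to (275,240), the bend at (276,295) and the prong end at (311,295). The teal look-alike is far off at (455,75).

```bash
python3 - <<'E'
from h import *
im=cv2.imread("pics/w2.png")[:,:,::-1].copy();m=camera_model("wrist")
for ar,r in rects(mask(im,8,22,s=180,v=120),200):
    b=cv2.boxPoints(r);print(ar,r);print(np.array([onz(m,p,27,True) for p in b]).round(1))
h=cv2.cvtColor(im,cv2.COLOR_RGB2HSV);print(h[190,275],m["xyz"])
for n,q in dict(back=(274,146,27),front=(275.5,240,27),bend=(276,295,15),prong=(311,295,15)).items(): print(n,onz(m,q[:2],q[2],True))
go((535,-345,60),np.pi/2+.33)
E
```

```text
2109.0 ((274.0, 192.5), (24.0, 95.0), 0.0)
[[ 576.7 -348.1   27. ]
 [ 482.8 -378.5   27. ]
 [ 475.4 -356.3   27. ]
 [ 568.7 -324.3   27. ]]
[ 18 202 254] [ 455.24764021 -371.6874437   345.59855748]
back [ 480.04879479 -367.06368494   27.        ]
front [ 572.15592164 -334.7252819    27.        ]
bend [ 642.17824015 -310.82427225   15.        ]
prong [ 629.43141476 -271.72117766   15.        ]
row [-0.12, 0.51, 13.43, 0.04, 0.04, -0.31]
```

```bash
python3 - <<'E'
from h import *
go((545,-343.5,60),np.pi/2+.332);go((545,-343.5,24),np.pi/2+.332)
E
```

```text
row [-0.29, 1.51, 13.43, 0.04, 0.04, -0.42]
row [-0.29, 1.5, 17.03, 0.04, 0.04, -0.42]
```

Emit:
arm_command(
  steps=[
    [-0.3,1.5,4,0,0,-0.4],
    [-0.3,1.5,8,0,0,-0.4],
    [-0.3,1.5,12,0,0,-0.4],
    [-0.3,1.5,14.5,0,0,-0.4],
    [-0.3,1.5,16,0,0,-0.4],
    [-0.3,1.5,17,0,0,-0.4],
    [-0.3,1.5,17,0,0,-0.4],
  ],
)

```text
t: 6.47
eef_pos: [545.3, -343.2, 194.7]
tcp_rot: [3.141, 0.0, 1.904]
ft_force: [-0.4, -0.1, -0.1]
opening: 0.522
```

Emit:
arm_command(
  steps=[
    [0,0,0,0,0,0],
    [0,0,0,0,0,0],
    [0,0,0,0,0,0],
    [0,0,0,0,0,0],
    [0,0,0,0,0,0],
    [0,0,0,0,0,0],
  ],
  jaw=0,
)

```text
t: 6.97
eef_pos: [544.7, -344.0, 195.4]
tcp_rot: [3.141, 0.001, 1.902]
ft_force: [-0.6, 1.4, 6.5]
opening: 0.249
```

Emit:
arm_command(
  steps=[
    [0,0,0,0,0,0],
    [0,0,-2,0,0,0],
    [0,0,-4,0,0,0],
    [0,0,-8,0,0,0],
    [0,0,-10,0,0,0],
    [0,0,-10,0,0,0],
  ],
)

```text
t: 7.47
eef_pos: [545.1, -344.4, 299.4]
tcp_rot: [3.138, 0.006, 1.902]
ft_force: [0.1, 0.8, -0.9]
opening: 0.254
```

```bash
python3 - <<'E'
from h import *
print(st()[2])
m=camera_model("wrist");im=read_camera("wrist");cv2.imwrite("pics/w3.png",im[:,:,::-1])
for p in ((-170,-62),(-112,-62)): 
    print(p);go(rk(*p,125),YR)
E
```

```text
[ 545.99352435 -345.1014887   128.06215156]
(-170, -62)
row [37.43, -0.55, -0.07, 0.17, 0.15, 30.39]
(-112, -62)
row [34.5, 4.46, -0.05, 0.17, 0.15, 30.39]
```

View pics/w3.png

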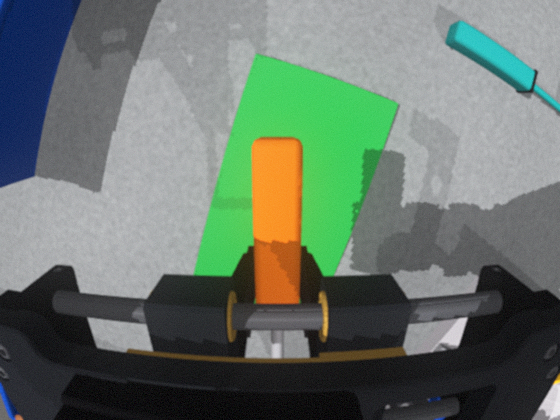

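The hook is held, with the jaws at 24 mm. The handle's back end is at (277,138). I check where along the handle the grip lies.

```bash
cat >> h.py <<'E'
def bend(x,y,z,th=0,L=100):
    "grasp row so that the hook bend is at rack x,y (rod axis z), hook yawed th deg from rack"
    t=np.radians(th);return go(rk(x-L*np.cos(t),y-L*np.sin(t),z+9),YR+t)
E
python3 - <<'E'
from h import *
s,Rt,g=st();m=camera_model("wrist");p=onz(m,(277,138),g[2]+3,True);print("back end in tool axes",Rt.inv().apply(p-g))
go(rk(-160,-300,125),YR);go(rk(-160,-28,125),YR-.35)
E
```

```text
back end in tool axes [ -1.30030084 -71.07919493  -3.14887015]
row [16.4, -11.73, -0.03, 0.17, 0.15, 30.39]
row [39.86, 2.04, -0.08, 0.2, 0.12, 50.45]
```

Emit:
arm_command(
  steps=[
    [16.4,-11.7,0,0,0,30],
    [16.4,-11.7,0,0,0,30],
    [16.4,-11.7,0,0,0,30],
    [16.4,-11.7,0,0,0,30],
    [16.4,-11.7,0,0,0,30],
    [16.4,-11.7,0,0,0,30],
    [39.8,2,0,0,0,50],
    [39.8,2,0,0,0,50],
    [39.8,2,0,0,0,50],
    [39.8,2,0,0,0,50],
    [39.8,2,0,0,0,50],
    [39.8,2,0,0,0,50],
  ],
)

```text
t: 8.52
eef_pos: [426.0, 1.2, 293.7]
tcp_rot: [-3.14, 0.001, 1.029]
ft_force: [1.6, -0.7, -1.9]
opening: 0.251
```

```bash
python3 - <<'E'
from h import *
print(state()["t"],inrk(st()[2]));bend(-66,-62,116,-20);bend(-66,-62,46,-20)
it=read_camera("top");mt=camera_model("top")
for ar,r in rects(mask(it,0,3,s=180,v=80)|mask(it,176,180,s=180),6): print("red",ar,r)
print("exp",proj(mt,rk(-8,-140,200)))
E
```

```text
8.5167 [-160.85998761  -67.07349001  122.43761672]
row [3.72, -1.27, -0.26, -0.1, 0.04, 0.35]
row [3.72, -1.26, 6.74, -0.1, 0.04, 0.35]
red 26.5 ((342.5, 176.0), (6.0, 5.0), 90.0)
red 19.5 ((122.5, 77.5), (3.0, 7.0), 90.0)
exp [342.24191177 178.49473825]
```

Emit:
arm_command(
  steps=[
    [3.7,-1.3,0,0,0,0.3],
    [3.7,-1.3,3,0,0,0.3],
    [3.7,-1.3,5.5,0,0,0.3],
    [3.7,-1.3,6.7,0,0,0.3],
    [3.7,-1.3,6.7,0,0,0.3],
    [3.7,-1.3,6.7,0,0,0.3],
  ],
)

```text
t: 9.07
eef_pos: [434.0, 37.7, 226.8]
tcp_rot: [-3.139, 0.001, 1.024]
ft_force: [0.6, 0.8, -1.0]
opening: 0.253
```

```bash
python3 - <<'E'
from h import *
print(inrk(st()[2]),st()[0]["tcp_rot"][2]-YR);bend(17,-64,46,-20,99)
im=read_camera("top");cv2.imwrite("pics/t4.png",cv2.resize(im[100:290,200:440],None,fx=3.2,fy=3.2)[:,:,::-1])
E
```

```text
[-160.37837132  -29.71705032   55.5338704 ] -0.3473516854258796
row [2.81, 7.9, 0.03, -0.15, 0.07, 0.1]
```

View pics/t4.png

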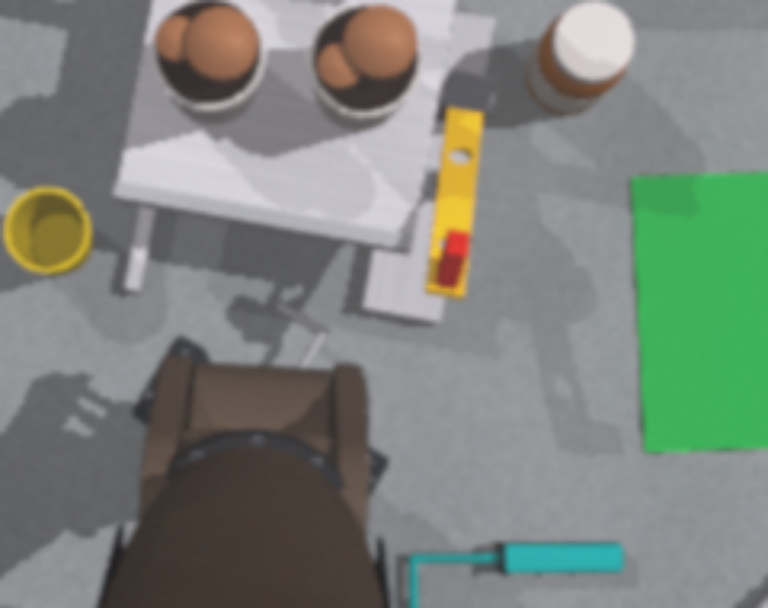

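The top crop shows the bend at (324,334) and the prong end at about (280,310), with the stay still up and its tab at (452,258).

```bash
python3 - <<'E'
from h import *
m=camera_model("top")
for q in ((324,334),(281,310),(305,362)): print(inrk(onz(m,(200+(q[0]+.5)/3.2-.5,100+(q[1]+.5)/3.2-.5),46)))
g=inrk(st()[2]);t=-.347;print("exp bend",g[0]+99*np.cos(t),g[1]+99*np.sin(t))
E
```

```text
[-69.51286746 -63.4069424   46.        ]
[-57.01893962 -26.07960321  46.        ]
[-94.35488689 -52.64452099  46.        ]
exp bend -66.78652989604379 -63.3943289837685
```

Emit:
arm_command(
  steps=[
    [1.0,2.6,0,0,0,0],
    [1.8,5.2,0,0,0,0],
    [2.8,7.9,0,0,0,0],
    [2.8,7.9,0,0,0,0],
    [2.8,7.9,0,0,0,0],
  ],
)

```text
t: 9.53
eef_pos: [516.8, 20.1, 228.5]
tcp_rot: [3.14, -0.001, 1.023]
ft_force: [-0.5, 0.4, -1.5]
opening: 0.252
```

```bash
python3 - <<'E'
from h import *
g=inrk(st()[2]);t=st()[0]["tcp_rot"][2]-YR;print(g,t,"bend",g[0]+99*np.cos(t),g[1]+99*np.sin(t));bend(30,-27,45,-20,99);bend(40,-29,45,0,99);
E
```

```text
[-74.93552463 -30.48567613  57.1773213 ] -0.3483118143047057 bend 18.119550035160998 -64.27551304453894
row [3.93, -0.13, 0.32, 0.09, -0.05, 0.04]
row [0.7, 1.47, 0.32, 0.1, -0.03, -19.96]
```

Emit:
arm_command(
  steps=[
    [0.8,0,0.1,0,0,0],
    [1.6,0,0.1,0,0,0],
    [2.4,0,0.1,0,0,0],
    [3.2,-0.1,0.1,0,0,0],
    [3.9,-0.1,0.1,0,0,0],
    [3.9,-0.1,0.1,0,0,0],
  ],
)

```text
t: 10.03
eef_pos: [536.1, 55.9, 226.8]
tcp_rot: [3.141, -0.0, 1.026]
ft_force: [0.0, -0.8, -2.1]
opening: 0.249
```

```bash
python3 - <<'E'
from h import *
g=inrk(st()[2]);t=st()[0]["tcp_rot"][2]-YR;print(g,t,"bend",g[0]+99*np.cos(t),g[1]+99*np.sin(t));bend(39,-29,46,0,99)
E
```

```text
[-63.30179909   8.37295324  55.47469401] -0.34601089710529154 bend 29.830776793074186 -25.20268240015124
row [-3.4, 1.58, 0.05, 0.03, -0.02, -19.82]
```

Emit:
arm_command(
  steps=[
    [-0.85,0.4,0,0,0,-5],
    [-1.7,0.8,0,0,0,-10],
    [-2.55,1.2,0,0,0,-15],
    [-3.4,1.6,0,0,0,-20],
    [-3.4,1.6,0,0,0,-20],
    [-3.4,1.6,0,0,0,-20],
  ],
)

```text
t: 10.53
eef_pos: [531.6, 17.0, 226.7]
tcp_rot: [-3.141, -0.0, 1.37]
ft_force: [1.2, -0.7, -1.0]
opening: 0.251
```

```bash
python3 - <<'E'
from h import *
g=inrk(st()[2]);t=st()[0]["tcp_rot"][2]-YR;print(g,t,"bend",g[0]+99*np.cos(t),g[1]+99*np.sin(t));bend(-66,-29,46,0,99)
E
```

```text
[-60.16503768 -30.66359922  55.40763012] -0.0018863790138736736 bend 38.83478617777358 -30.85035063567724
row [0.15, -10.49, 0.04, -0.01, -0.01, -0.11]
```

Emit:
arm_command(
  steps=[
    [0,-0.4,0,0,0,0],
    [0,-0.8,0,0,0,0],
    [0,-1.1,0,0,0,0],
    [0,-1.4,0,0,0,0],
    [0,-1.7,0,0,0,0],
    [0,-2.0,0,0,0,0],
  ],
)

```text
t: 11.03
eef_pos: [511.8, 21.2, 226.8]
tcp_rot: [3.141, -0.0, 1.373]
ft_force: [3.4, -1.0, -2.1]
opening: 0.255
```

Emit:
arm_command(
  steps=[
    [0,-0.7,0,0,0,0],
    [0,-1.4,0,0,0,0],
    [0,-2.1,0,0,0,0],
    [0,-2.8,0,0,0,0],
    [0,-3.5,0,0,0,0],
    [0,-4.2,0,0,0,0],
    [0,-4.9,0,0,0,0],
    [0,-5.6,0,0,0,0],
    [0,-6.2,0,0,0,0],
    [0,-6.8,0,0,0,0],
    [0,-7.2,0,0,0,0],
  ],
)

```text
t: 11.95
eef_pos: [440.7, 35.3, 226.7]
tcp_rot: [-3.141, -0.0, 1.374]
ft_force: [1.5, -0.3, -1.6]
opening: 0.252
```

```bash
python3 - <<'E'
from h import *
g=inrk(st()[2]);print(g,"bend x",g[0]+99)
im=read_camera("top");cv2.imwrite("pics/t5.png",cv2.resize(im[100:290,200:440],None,fx=3.2,fy=3.2)[:,:,::-1])
E
```

```text
[-152.83579202  -30.67250383   55.44838274] bend x -53.835792022339405
```

View pics/t5.png

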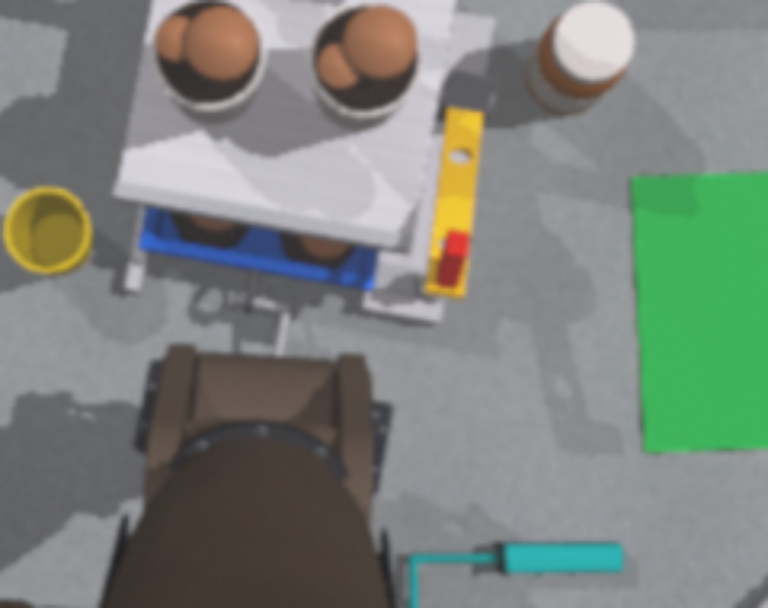

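The tray is nearly out, with its blue front at (140,245)–(375,285) and the prong in the eye at (255,300). I keep pulling gently to the stops.

Emit:
arm_command(
  steps=[
    [0,-0.2,0,0,0,0],
    [0,-0.4,0,0,0,0],
    [0,-0.6,0,0,0,0],
    [0,-0.6,0,0,0,0],
  ],
)

```text
t: 12.33
eef_pos: [435.6, 36.4, 226.7]
tcp_rot: [3.141, -0.0, 1.374]
ft_force: [3.4, 0.3, -2.4]
opening: 0.249
```

Emit:
arm_command(
  steps=[
    [0,-0.2,0,0,0,0],
    [0,-0.4,0,0,0,0],
    [0,-0.4,0,0,0,0],
  ],
)

```text
t: 12.58
eef_pos: [433.4, 37.1, 227.2]
tcp_rot: [3.135, -0.001, 1.373]
ft_force: [13.9, 0.8, -5.2]
opening: 0.255
```

Emit:
arm_command(
  steps=[
    [0,0,0,0,0,0],
    [0,0,0,0,0,0],
    [0,0.5,0,0,0,0],
    [0,1.0,0,0,0,0],
    [0,1.1,0,0,0,0],
    [0,1.1,0,0,0,0],
  ],
)

```text
t: 13.08
eef_pos: [442.4, 34.9, 226.6]
tcp_rot: [-3.141, 0.0, 1.373]
ft_force: [-1.0, 0.1, -1.5]
opening: 0.251
```

```bash
cat > tr.py <<'E'
from h import *
im=read_camera("top");m=camera_model("top")
mk=mask(im,100,125,s=120,v=60);mk[:150]=0;mk[210:]=0;mk[:,:230]=0;mk[:,340:]=0
x=[]
for u in range(255,310,5):
    v=np.flatnonzero(mk[:,u])
    if len(v): x.append(inrk(onz(m,(u,v.max()+.5),58))[:2].round(1).tolist())
print(x)
E
python3 tr.py; python3 -c "
from h import *
g=inrk(st()[2]);print(g,'bend x',g[0]+99,st()[0]['ft_force'])"
```

```text
[[-35.8, 61.9], [-36.0, 48.9], [-36.1, 36.0], [-36.3, 23.0], [-36.4, 10.1], [-36.5, -2.8], [-36.7, -15.8], [-36.8, -28.7], [-34.4, -41.1], [-34.6, -54.1], [-34.7, -67.0]]
[-151.52047776  -30.76839831   55.27150277] bend x -52.52047775622603 [-0.12479857  0.87831985 -1.26087377]
```

Emit:
arm_command(
  steps=[
    [-1,0,0,0,0,0],
    [-2,0,0,0,0,0],
    [-3,0,0,0,0,0],
    [-4,0,0,0,0,0],
    [-4.5,0,0,0,0,0],
    [-4.5,0,0,0,0,0],
  ],
)

```text
t: 13.63
eef_pos: [433.3, -10.5, 226.7]
tcp_rot: [-3.141, -0.0, 1.372]
ft_force: [-0.2, -0.2, -1.2]
opening: 0.254
```

```bash
python3 tr.py; python3 -c "
from h import *
g=inrk(st()[2]);print(g,'bend x',g[0]+99,st()[0]['ft_force'])
h=np.array([526,-350.]);gp=h+20*np.array([np.cos(.332),np.sin(.332)])
go((*rk(-160,-300,0)[:2],130),np.pi/2+.332)
go((*gp,130),np.pi/2+.332)"
```

```text
[[-35.8, 61.9], [-36.0, 48.9], [-36.1, 36.0], [-36.3, 23.0], [-36.4, 10.1], [-36.5, -2.8], [-36.7, -15.8], [-36.8, -28.7], [-34.4, -41.1], [-34.6, -54.1], [-34.7, -67.0]]
[-150.97806017  -76.45723523   55.4370353 ] bend x -51.978060166038745 [ 0.37929501  0.97000083 -1.60821797]
row [-22.35, -0.9, -7.46, -0.0, -0.01, -30.43]
row [-30.49, 17.52, -7.46, -0.0, -0.01, -30.43]
```

Emit:
arm_command(
  steps=[
    [0,0,-4,0,0,0],
    [0,0,-7.5,0,0,0],
    [-22.3,-0.9,-7.5,0,0,-30],
    [-22.3,-0.9,-7.5,0,0,-30],
    [-22.3,-0.9,-7.5,0,0,-30],
    [-22.3,-0.9,-7.5,0,0,-30],
    [-22.3,-0.9,-7.5,0,0,-30],
    [-22.3,-0.9,-7.5,0,0,-30],
    [-30.5,17.5,-7.5,0,0,-30.4],
    [-30.5,17.5,-7.5,0,0,-30.4],
    [-30.5,17.5,-7.5,0,0,-30.4],
    [-30.5,17.5,-7.5,0,0,-30.4],
  ],
)

```text
t: 14.68
eef_pos: [516.7, -321.0, 301.7]
tcp_rot: [3.142, -0.0, 1.903]
ft_force: [0.5, -0.2, -1.8]
opening: 0.252
```

```bash
python3 -c "
from h import *
print(st()[2],st()[0]['tcp_rot'])
h=np.array([526,-350.]);gp=h+20*np.array([np.cos(.332),np.sin(.332)])
go((*gp,25),np.pi/2+.332)"
```

```text
[ 516.71805968 -320.98004307  130.42404447] [ 3.14155209e+00 -2.04880940e-04  1.90326386e+00]
row [-3.05, 1.93, 10.54, 0.0, -0.01, 0.03]
```

Emit:
arm_command(
  steps=[
    [-3,1.9,0,0,0,0],
    [-3,1.9,4,0,0,0],
    [-3,1.9,7,0,0,0],
    [-3,1.9,9,0,0,0],
    [-3,1.9,10,0,0,0],
    [-3,1.9,10.5,0,0,0],
    [-3,1.9,10.5,0,0,0],
  ],
)

```text
t: 15.27
eef_pos: [543.4, -341.7, 196.7]
tcp_rot: [-3.141, -0.001, 1.904]
ft_force: [0.5, -0.4, -1.0]
opening: 0.248
```

Emit:
arm_command(
  steps=[
    [0,0,0.12,0,0,0],
    [0,0,0.12,0,0,0],
  ],
)

```text
t: 15.43
eef_pos: [543.5, -341.9, 196.5]
tcp_rot: [3.141, 0.001, 1.904]
ft_force: [-0.2, 1.5, -1.9]
opening: 0.249
```

Emit:
arm_command(
  steps=[
    [0,0,0,0,0,0],
    [0,0,0,0,0,0],
    [0,0,0,0,0,0],
    [0,0,0,0,0,0],
    [0,0,-3,0,0,0],
    [0,0,-7,0,0,0],
    [0,0,-11,0,0,0],
    [0,0,-15,0,0,0],
    [0,0,-19,0,0,0],
    [0,0,-20,0,0,0],
    [0,0,-20,0,0,0],
  ],
  jaw=5,
)

```text
t: 16.35
eef_pos: [543.2, -341.9, 399.4]
tcp_rot: [3.138, 0.005, 1.904]
ft_force: [-0.5, -0.0, 0.3]
opening: 0.528
```

```bash
python3 -c "
from h import *
print(st()[2])
for a in (.58,):
    c,s=np.cos(a),np.sin(a);p=(135-187*c+28*s,-141,61+187*s+28*c)
    go(rk(p[0],p[1],p[2]+70),YR)
im=read_camera('wrist');cv2.imwrite('pics/w6.png',im[:,:,::-1])"
```

```text
[ 544.08944262 -342.53319282  228.14216077]
row [22.03, 9.71, -2.96, 0.28, 0.25, 30.5]
```

View pics/w6.png

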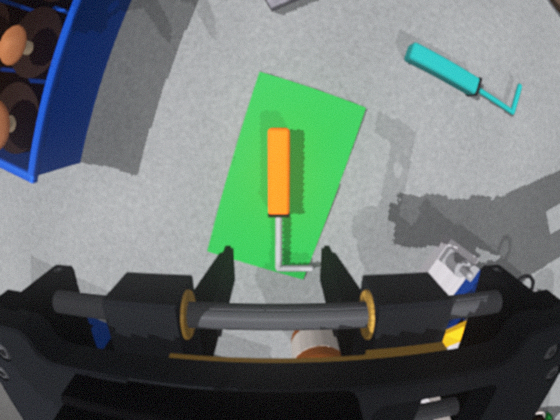

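The hook lies flat on the mat, with its handle at (279,172), as it started. Now back to the stay tab.

Emit:
arm_command(
  steps=[
    [22,9.7,-6,0,0,30.5],
    [22,9.7,-6,0,0,30.5],
    [22,9.7,-6,0,0,30.5],
    [22,9.7,-6,0,0,30.5],
    [22,9.7,-6,0,0,30.5],
    [22,9.7,-6,0,0,30.5],
    [22,9.7,-6,0,0,30.5],
    [22,9.7,-6,0,0,30.5],
  ],
)

```text
t: 17.07
eef_pos: [563.1, -100.5, 454.3]
tcp_rot: [-3.14, -0.0, 1.375]
ft_force: [-0.4, -0.8, -0.6]
opening: 0.524
```

```bash
python3 -c "
from h import *
print(inrk(st()[2]),st()[0]['tcp_rot'])
go(rk(-5,-140.5,187),YR)
m=camera_model('wrist');im=read_camera('wrist')
for ar,r in rects(mask(im,0,4,s=150)|mask(im,176,180,s=150),40): print('red',ar,r)
c,s=np.cos(.58),np.sin(.58)
print([proj(m,rk(135-187*c+h*s,-140,61+187*s+h*c),True).round(1).tolist() for h in (3,44)])"; python3 tr.py
```

```text
[  -6.32101839 -139.57186477  282.99536808] [-3.13987186e+00 -2.03524006e-04  1.37510333e+00]
row [-0.09, 0.12, 9.6, -0.1, -0.01, 0.19]
red 794.0 ((276.0, 215.5), (49.0, 18.0), 90.0)
[[277.3, 198.1], [277.2, 237.1]]
[[-35.8, 61.9], [-36.0, 48.9], [-36.1, 36.0], [-36.3, 23.0], [-36.4, 10.1], [-36.5, -2.8], [-36.7, -15.8], [-36.8, -28.7], [-34.4, -41.1], [-34.6, -54.1], [-34.7, -67.0]]
```

Emit:
arm_command(
  steps=[
    [-0.1,0.1,4,0,0,0],
    [-0.1,0.1,7,0,0,0],
    [-0.1,0.1,9,0,0,0],
    [-0.1,0.1,9.6,0,0,0],
    [-0.1,0.1,9.6,0,0,0],
  ],
)

```text
t: 17.58
eef_pos: [563.6, -104.7, 357.4]
tcp_rot: [-3.137, -0.0, 1.37]
ft_force: [-0.0, 0.2, 0.6]
opening: 0.527
```

Emit:
arm_command(
  steps=[
    [0,0,0,0,0,0],
    [0,0,0,0,0,0],
    [0,0,0,0,0,0],
    [0,0,0,0,0,0],
    [0,0,0,0,0,0],
    [0,0,0,0,0,0],
    [0,0,0,0,0,0],
    [0,0,0,0,0,0],
  ],
  jaw=0,
)

```text
t: 18.25
eef_pos: [563.9, -102.1, 360.0]
tcp_rot: [3.141, -0.003, 1.372]
ft_force: [1.8, 12.5, 1.3]
opening: 0.165
```

```bash
python3 -c "
from h import *
g=inrk(st()[2]);print(g)
f=lambda a:np.array((135-187*np.cos(a)+28*np.sin(a),-140,61+187*np.sin(a)+28*np.cos(a)))
for a in (.5,.4,.3,.2,.1,0): print(a);go(rk(*(f(a)-f(.58)+g)),st()[0]['tcp_rot'][2])"
```

```text
[  -4.84600768 -140.6120929   188.66714429]
0.5
row [0.04, -0.95, 1.17, 0.03, -0.15, -0.0]
0.4
row [0.04, -2.02, 2.73, 0.03, -0.15, -0.0]
0.3
row [0.03, -2.92, 4.39, 0.03, -0.15, -0.0]
0.2
row [0.03, -3.66, 6.13, 0.03, -0.15, -0.0]
0.1
row [0.02, -4.21, 7.93, 0.03, -0.15, -0.0]
0
row [0.02, -4.59, 9.79, 0.03, -0.15, -0.0]
```

Emit:
arm_command(
  steps=[
    [0.1,-0.5,0.6,0,0,0],
    [0.1,-1,1.2,0,0,0],
    [0.1,-1.5,1.95,0,0,0],
    [0.1,-2,2.7,0,0,0],
    [0.1,-2.5,3.55,0,0,0],
    [0.1,-2.9,4.4,0,0,0],
    [0.1,-3.3,5.25,0,0,0],
    [0.1,-3.65,6.1,0,0,0],
    [0.1,-3.95,7,0,0,0],
    [0.1,-4.2,7.9,0,0,0],
  ],
)

```text
t: 19.08
eef_pos: [522.4, -93.5, 280.7]
tcp_rot: [3.142, -0.001, 1.372]
ft_force: [-1.9, 5.9, 3.5]
opening: 0.167
```

```bash
python3 -c "
from h import *
print(inrk(st()[2]),st()[0]['ft_force']);go(rk(-51,-140.2,88.5),YR)"; python3 tr.py
```

```text
[ -47.27560342 -140.66050752  109.36957511] [-1.88242718  5.93182623  3.52031626]
row [0.06, -0.37, 2.09, 0.0, -0.04, 0.02]
[[-35.8, 61.9], [-36.0, 48.9], [-36.1, 36.0], [-36.3, 23.0], [-36.4, 10.1], [-36.5, -2.8], [-36.7, -15.8], [-36.8, -28.7], [-36.9, -41.6], [-32.1, -53.6]]
```

Emit:
arm_command(
  steps=[
    [0.1,-0.15,0.7,0,0,0],
    [0.1,-0.3,1.4,0,0,0],
    [0.1,-0.37,2.0,0,0,0],
    [0.1,-0.37,2.1,0,0,0],
    [0.1,-0.37,2.1,0,0,0],
  ],
)

```text
t: 19.55
eef_pos: [519.4, -92.5, 261.1]
tcp_rot: [3.14, 0.0, 1.372]
ft_force: [-5.1, -0.4, 18.9]
opening: 0.168
```

Emit:
arm_command(
  steps=[
    [0,0,0.15,0,0,0],
    [0,0,0.15,0,0,0],
  ],
)

```text
t: 19.72
eef_pos: [519.5, -92.5, 260.4]
tcp_rot: [3.138, 0.001, 1.372]
ft_force: [-7.9, 0.2, 29.0]
opening: 0.171
```

Emit:
arm_command(
  steps=[
    [0,0,0,0,0,0],
    [0,0,0,0,0,0],
    [0,0,0,0,0,0],
    [0,0,0,0,0,0],
    [0,0,-4,0,0,0],
    [0,0,-8,0,0,0],
    [0,0,-12,0,0,0],
    [0,0,-15,0,0,0],
    [0,-12,-18,0,0,0],
    [0,-12,-18,0,0,0],
    [0,-12,-18,0,0,0],
    [0,-12,-18,0,0,0],
  ],
  jaw=5,
)

```text
t: 20.72
eef_pos: [396.7, -67.2, 439.3]
tcp_rot: [-3.141, -0.0, 1.372]
ft_force: [1.1, -0.6, 0.8]
opening: 0.522
```

Emit:
arm_command(
  steps=[
    [20,0,0,0,0,0],
    [20,0,0,0,0,0],
    [20,0,0,0,0,0],
    [20,0,0,0,0,0],
    [20,0,0,0,0,0],
    [20,0,0,0,0,0],
    [20,0,0,0,0,0],
  ],
)

```text
t: 21.3
eef_pos: [441.3, 128.7, 437.6]
tcp_rot: [-3.141, 0.0, 1.375]
ft_force: [0.1, -0.5, -0.4]
opening: 0.526
```

```bash
python3 - <<'E'
from h import *
s=read_camera("scene");t=read_camera("top")
a=cv2.resize(s[130:300,130:330],(706,600));b=cv2.resize(t[100:250,300:475],(700,600))
cv2.imwrite("pics/s7.png",a[:,:,::-1]);cv2.imwrite("pics/t7.png",b[:,:,::-1])
m=camera_model("top");ms=camera_model("scene")
for z in(64,): print("top",proj(m,rk(-19,-140,64)),"pin",proj(m,rk(-19,-140,79)),"tabtop",proj(m,rk(-52,-140,105)))
for im in(s,t):
    for ar,r in rects(mask(im,0,4,s=180,v=80)|mask(im,176,180,s=180),8): print("red",ar,r)
print("scene exp tab mid",proj(ms,rk(-52,-140,85)))
E
```

```text
top [334.72104175 189.53732361] pin [335.37694687 188.92162181] tabtop [334.09939655 201.09847715]
red 69.5 ((242.94509887695312, 194.00608825683594), (12.147468566894531, 7.1780500411987305), 83.6598129272461)
red 32.0 ((333.5, 201.5), (7.0, 5.0), 90.0)
red 19.5 ((122.5, 77.5), (3.0, 7.0), 90.0)
scene exp tab mid [242.74862104 194.9636781 ]
```

View pics/t7.png

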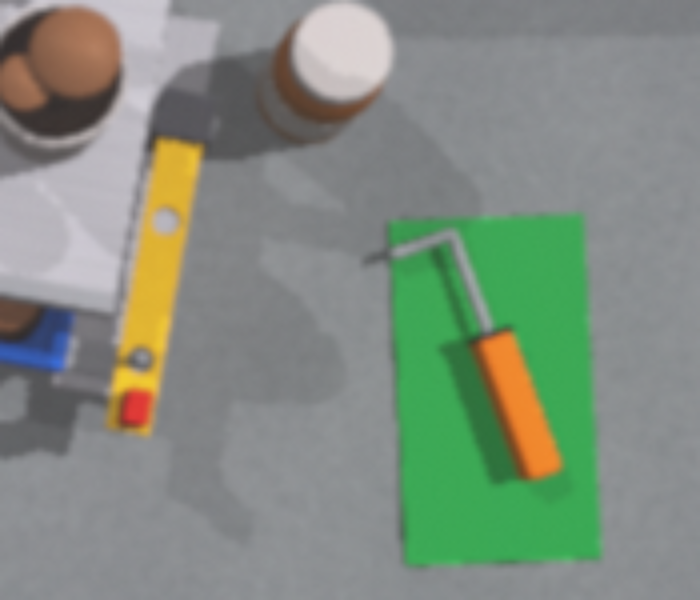

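View pics/s7.png

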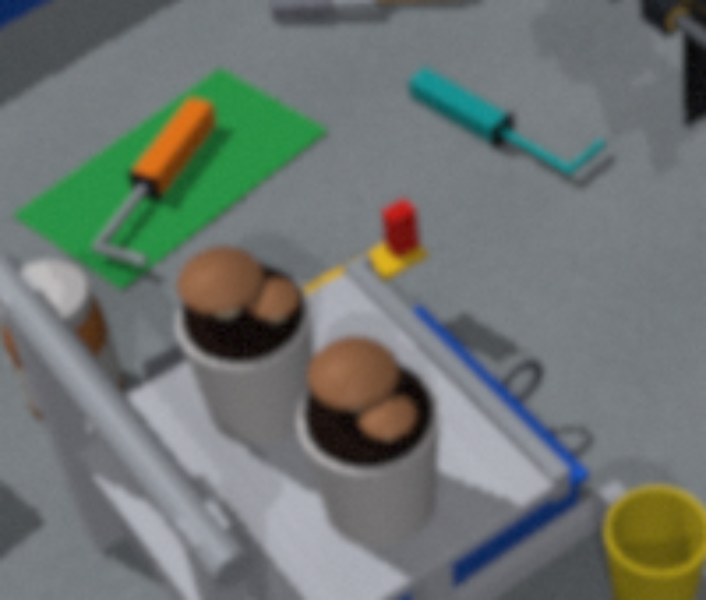

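The pin shows through the end hole at (140,357) in the top crop. The bar is level, because the tab sits at its "down" pixel in both views. The hook lies flat on the mat, the bystanders shown have not moved, and the arm is clear.

```bash
python3 -c "
from cell import *
print(job_done())"
```

```text
the job is handed in; nothing more can be done
None
```

I did every step of the task and handed the job in at about 21 s of the 72 s allowed; handing in gives no verdict.

**What I did:** I lifted the stay to about 0.58 rad by its red tab and left it up. I then took the orange hook, put its prong into the eye under the shelf with no contact force, and pulled the tray out. The pull force rose from about 3 N to 14 N at the stops. I withdrew the prong, laid the hook back on its mat, and swung the stay down over the pin. It met firm resistance at the bottom (19 to 29 N).

**Last checks:**
- **Stay:** the pin shows through the end hole. The red tab is within about 1 pixel of its calculated down position in both fixed cameras.
- **Hook:** it lies flat, with its handle over the mat.
- **Bystanders:** the pots on the shelf, the jar and the cup look unmoved. I did not measure any bystander, and pot_c, the can and most of the brush were outside the last crops.
- **Robot:** it is clear of everything.

**One disagreement:** the tray's front edge measured about −35 mm in the top camera, where −30 mm is expected. I take this as bias from the visible front face below the rim. The stop force and the pin sitting in the hole both support −30 mm.

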